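# Clamp a specimen in the slide bonding press

### The arm

A 6-joint arm with a two-finger parallel gripper is mounted at the origin on the work surface. World frame = base frame: x ahead of the robot, y to its left, z up, the work surface at z = 0. Lengths are in m, angles in rad, forces in N, time in s.
With the tool pointing down it reaches from about 0.375 to 0.975 m from the base axis. Payload 3.8 kg.
Tool frame: the origin (TCP) lies on the centre line of the jaws, within the pads' length; the fingertips stand 14 mm ahead of it and the grasp point (between the pads) lies 5 mm behind it (bot.finger_overhang is the distance from the TCP to the fingertips, in m); y points along the fingers, x is the direction in which the jaws open and shut, and the axes are right-handed (so a half turn about y gives the same grasp; the last joint's range is limited). The gripper opens to 85 mm and grips with 20 to 120 N. Pads are 22 mm wide; open, the fingers measure 114 mm over their backs; the gripper's body (76 mm by 85 mm) begins 54 mm behind the grasp point. The pads swing forward as they close: fully open they stand 13 mm farther back than shut.
Start: joints at [1.157, 0.264, 1.604, -0, 1.274, -0.037], TCP at [0.248, 0.628, 0.245] pointing down, gripper open.
Joint ranges: [-2.63, 2.63], [-0.94, 2.18], [0.31, 2.57], [-1.31, 4.45], [0, 2.66], [-2.55, 2.55]. Speed limits (rad/s): [2.57, 2.57, 3.14, 3.14, 3.14, 3.14].

### API

Orientations are given as a rotation vector (axis times angle).
In Python, from workcell import readout, read_camera, bot, spotter gives the robot as it stands.
- The arm moves only by the tool jog_arm, never from a script. Its argument "increments" is a list of rows, each a list of 7 numbers: the shift along the tool's x, y, z in m, then the turn, a rotation vector about the tool's x, y, z in rad, then the opening, from 0 (shut) to 1 (fully open). A call has 1 to 10 rows; each row shifts and turns the pose as measured when the row begins, along the tool's axes as they then stand; what a row does not reach is not made up. A row lasts 1/8 s, in which the tool goes at most 62.5 mm and 10.7 degrees, less where a joint would pass 70% of its speed; a pose out of reach is approached as far as the arm can. A call with a gripper value outside its range is refused whole. The fingers move at their own pace and stop on an object; "force" is the grip in N (left out, the last holds). Time passes only in rows, so rows that do not move let the fingers close. It gives the time, the measured TCP pose, the force and the opening at its end, in the units of the state.
- readout.read_state(): the state, without advancing time (a new reading comes with each control period).
- read_camera(name): name is "scene" or "top" or "wrist"; returns a dict with "img" (420x560x3 uint8, blue, green, red), "range_z" (420x560 float32, m along the optical axis (not along the pixel's ray), 0 where there is no reading), "fx", "fy", "cx", "cy" (pixels), "world_from_camera" (4x4, takes a point from camera to world coordinates). Camera axes: x right, y down, z forward; pixel columns grow to the right and rows downward; lengths in m; the calibration is good to about 2 mm. A picture is of the moment at which its call begins.
- bot.finish_job(): hands the job in, once; it reports no verdict.
Trained networks look in a picture, given as the dict that the camera call returned (one of the last four; its "shot" number tells which), for a name from the list of things; names that differ only in an ending like _2 or _b are one class to them, and where a whole thing is asked for, a point or a joint stands for the part that bears it (a point fixed in the world has none). Each returns a list of dicts, best first, with "p" (0 to 1); they miss things now and then, are a little off and sometimes report something else, mostly with a low value. They report only what shows in the picture. A call takes as long as a camera call. They do not tell look-alikes from the thing itself.
- spotter.masks_of(picture, thing): "mask" (420x560 bool, what is visible of it) and "location" ([column, row] in pixels, amid what is visible of it).
- spotter.spot_point(picture, thing): "location" ([column, row] in pixels: a listed point, or the origin of a listed thing).
The state is a dict: "time": time; "q": joint angles; "joint_vel": joint speeds; "joint_torque": joint torques, N m; "tool_pos": TCP position; "tcp_rot": TCP orientation; "wrist_force": force on the tool from outside, world axes, zero at the start; "torque": the same for the moment, N m; "width": opening from 0.0 (shut) to 1.0 (fully open).
Only numpy, scipy, OpenCV 4.12 (cv2) and the standard library are available. Lean on these libraries where they do the work, as an engineer would, in place of code of your own. Each camera call takes 0.05 s, during which the arm holds its last target. There are 200 camera calls.

### The job

Slide the specimen holder all the way into the bonding press until it rests against the back stop, without banging it. Then turn the press knob clockwise until the plunger just touches the glass slide on the specimen, give it one quarter turn more and no further (over-tightening cracks the glass), let go, and leave the other things on the bench where they are.

Things in the scene. Friction and masses are not known exactly. Their poses are not given: they have to be found in the camera images.
- press: C-frame bonding press fixed to the bench. Origin under its 225 x 100 x 14 mm base, on the vertical screw axis; z up, x from the open mouth towards the back stop and column. The holder slides along x on the base top (14 mm up) between two rails 53 mm apart and 8 mm high. Column at x 55 to 91 mm; the arm over the channel begins at x -27 mm, is 44 mm wide, 64 to 88 mm up (bush to 92).
- holder: Loose steel carrier 158 x 50 x 6 mm (0.43 to 0.53 kg) lying in the channel, 28 to 55 mm out. Origin at its underside below the specimen's centre; x points into the press. It carries a stone chip with a 48 x 28 mm glass slide on top; the glass top is 15 to 16.5 mm above the origin (chips differ, not known closer). Its upright pull post stands at x -105 mm. An empty spare one lies elsewhere.
- holder_post (a point): Centre of the upright steel pull post at the holder's outer end: round, 16 mm in diameter, 6 to 48 mm above the holder's underside; this point is 27 mm above it. Close the fingers on it from above, across the sliding direction (along press y): along x a wide gripper body would meet the knob once the holder is home.
- holder_nose (a point): Middle of the holder's inner end face, 38 mm from the holder's origin along x, 3 mm above its underside. Home when it rests on the stop face. The holder slides with about 2 to 5 N of friction.
- stop_face (a point): Middle of the back stop's face that the holder's nose meets, 38 mm behind the screw axis along press x, 17 mm above the bench. Axes as the press: x points away from the mouth.
- back_stop: Fixed steel bar 66 mm wide and 16 mm high at the inner end of the channel. Origin at the foot of its face.
- plunger: Sprung, rubber-faced flat tip of the screw, 27 mm in diameter, facing down, turning with the knob. Origin at the centre of its underside. It starts 1.3 to 3.2 mm above the glass. Once it touches, the clamping force grows by about 23 N per radian of knob turn (a quarter turn gives about 36 N). The rubber rubbing on the glass is felt at the knob as added torque: faint over the first 0.4 rad, then about 0.2 N m per radian.
- knob_grip (a point): On the vertical screw axis, half-way up the round fluted black knob: 48 mm in diameter, 24 mm high, this point 117 mm above the bench or up to 1 mm lower. Clockwise seen from above screws it down 4 mm per turn, knob and all. It runs with 0.08 N m of friction, stays where it is left, needs up to 0.5 N m for the quarter turn, and has over 2 turns of travel. 13 mm of bare spindle lies between it and the bush.
- knob_mark (a point): Outer end of the white index line on top of the knob, 20 mm from its axis: it goes round with the knob.
- spare_holder: Another holder of the same make, empty, lying on the bench. Not needed.
- chip_tray: White tray 130 x 90 x 18 mm with stone chips. Not needed.
- resin_bottle: Amber bottle 38 mm in diameter, 75 mm tall, standing beside the press. Not needed.
- hardener_bottle: White bottle 30 mm in diameter, 62 mm tall, standing beside the press. Not needed.
- tweezers: Steel tweezers 130 mm long, lying. Not needed.
- petri_dish: Glass dish 90 mm in diameter, 16 mm high. Not needed.
- slide_box: Grey slide box 100 x 85 x 32 mm. Not needed.
Not all that is in view belongs to the job. What is shaped like the holder but yellow is not meant.

How it is judged:
By the outcome, as a careful person would: the job done as asked, in the order asked, and still so for the second after the job is handed in, with the robot touching nothing.
It also fails if it takes over 72 s, if anything falls off the work surface, if the arm or the gripper's body presses on something with over 40 N, if the wrist force passes 120 N, or if a joint passes its speed limit or range.

## Working session

There is one attempt and no reset: what is moved stays moved. The work goes in short steps, Python scripts to look and compute and a tool call to move; the robot and the scene stay as the last step left them, time stands still between calls to the robot, and variables do not carry over. Pictures are saved under pics/ and viewed, about 8 in all and at most 12, crops included, and the job is handed in when it is done.

Besides the shell and the picture viewer there is one more tool, called after "Emit:" as a command line: name --pt "numbers of a row" for each row, then --argument value for the rest. jog_arm: Moves the arm, as the interface text tells. Its arguments: {"type":"object","properties":{"increments":{"type":"array"},"force":{"type":"number"}},"required":["increments"]}

```bash
mkdir -p pics; cat > h.py <<'E'
import numpy as np, cv2
from workcell import readout, read_camera, bot, spotter
from scipy.spatial.transform import Rotation as R
def ray(p,uv):
    T=np.array(p["world_from_camera"]); d=T[:3,:3]@np.array([(uv[0]-p["cx"])/p["fx"],(uv[1]-p["cy"])/p["fy"],1]); return T[:3,3],d
def at_z(p,uv,z):
    o,d=ray(p,uv); return o+d*(z-o[2])/d[2]
def at_depth(p,uv):
    u,v=int(round(uv[0])),int(round(uv[1])); w=p["range_z"][max(v-1,0):v+2,max(u-1,0):u+2]; w=w[w>0]
    o,d=ray(p,uv); return o+d*np.median(w) if len(w) else None
def st():
    s=readout.read_state(); M=R.from_rotvec(s["tcp_rot"]).as_matrix()
    np.set_printoptions(precision=4,suppress=True)
    print("t",s["time"],"pos",np.array(s["tool_pos"]),"x",M[:,0],"z",M[:,2],"F",np.array(s["wrist_force"]),"T",np.array(s["torque"]),"w",s["width"],"q",np.array(s["q"]))
    return s,M
E
cat > a.py <<'E'
from h import *
st()
for c in ("top","scene"):
    p=read_camera(c); cv2.imwrite(f"pics/{c}1.png",p["img"])
    print(c,np.array(p["world_from_camera"]),p["fx"])
    for n in ("press","holder","holder_post","holder_nose","stop_face","knob_grip","knob_mark","spare_holder"):
        for r in spotter.spot_point(p,n)[:3]:
            print(n,round(r["p"],2),np.round(r["location"],1),at_depth(p,r["location"]))
E
python3 a.py
```

```text
t 0.0 pos [0.2481 0.627  0.244 ] x [ 0.368   0.9298 -0.0023] z [-0.9298  0.368   0.0001] F [ 0.8852 -0.5414  0.4261] T [ 0.035  -0.034  -0.0044] w 1.003758972658891 q [ 1.1571  0.2648  1.6054  0.      1.2737 -0.0369]
top [[-0.0201 -0.9912  0.1311  0.3154]
 [-0.9994  0.0235  0.0242 -0.0898]
 [-0.027  -0.1306 -0.9911  1.3638]
 [ 0.      0.      0.      1.    ]] 458.6534149809919
press 0.83 [265.3 192.5] [ 0.5408 -0.0012  0.1276]
holder 0.9 [282.1 189.5] [ 0.5664 -0.044   0.0295]
holder 0.86 [260.  280.7] [0.3006 0.0259 0.0165]
holder 0.69 [451.8 267.3] [ 0.3279 -0.5301  0.0169]
holder_post 0.85 [424.9 257.7] [ 0.3563 -0.447   0.0448]
holder_post 0.74 [249.9 244.6] [0.4043 0.051  0.0477]
holder_post 0.67 [315.  181.9] [ 0.5888 -0.1422  0.0197]
holder_nose 0.96 [260.9 293.6] [0.2631 0.0246 0.0055]
holder_nose 0.58 [466.6 271.5] [ 0.3151 -0.5765  0.003 ]
stop_face 0.55 [255.1 194.3] [0.5435 0.0306 0.0883]
knob_grip 0.83 [263.5 184.3] [0.5631 0.0032 0.1308]
knob_mark 0.72 [268.4 189.1] [ 0.5499 -0.0099  0.1284]
spare_holder 0.89 [147.7 180. ] [0.6102 0.3649 0.0071]
scene [[ 0.4252  0.7456 
[... 348 characters left out ...]
0.8 [294.3 159.4] [0.3095 0.0353 0.0142]
holder_post 0.85 [139.9 224.6] [ 0.3586 -0.4334  0.0376]
holder_post 0.58 [275. 249.] [ 0.5827 -0.1496  0.0568]
holder_post 0.58 [314.2 177.9] [0.4106 0.048  0.036 ]
holder_nose 0.94 [283.9 153.4] [0.2681 0.0208 0.0049]
holder_nose 0.67 [ 86.2 237.6] [ 0.316  -0.5735  0.0062]
holder_nose 0.65 [327.3 235.2] [0.5818 0.0002 0.0168]
stop_face 0.56 [332.9 223.6] [0.5858 0.0092 0.0727]
knob_grip 0.7 [324.6 205.9] [ 0.5624 -0.0068  0.1299]
knob_mark 0.71 [317.8 203.6] [ 0.4709  0.0307 -0.0007]
knob_mark 0.56 [327.2 207.3] [ 0.5679 -0.0024  0.1284]
spare_holder 0.76 [445.6 200.8] [0.6163 0.3559 0.0056]
spare_holder 0.55 [276.7 250.1] [ 0.5845 -0.1459  0.0514]
```

View images.

```bash
python3 - <<'E'
import cv2,numpy as np
a=cv2.imread("pics/top1.png"); b=cv2.imread("pics/scene1.png")
cv2.imwrite("pics/c1.png",cv2.resize(a[130:320,200:420],None,fx=3.5,fy=3.1,interpolation=2))
cv2.imwrite("pics/c2.png",cv2.resize(b[120:300,200:400],None,fx=4,fy=3.3,interpolation=2)[:600])
E
```

```text
(no output)
```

View pics/top1.png

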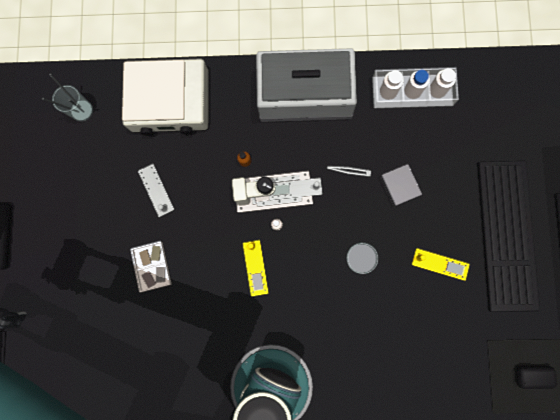

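View pics/c2.png

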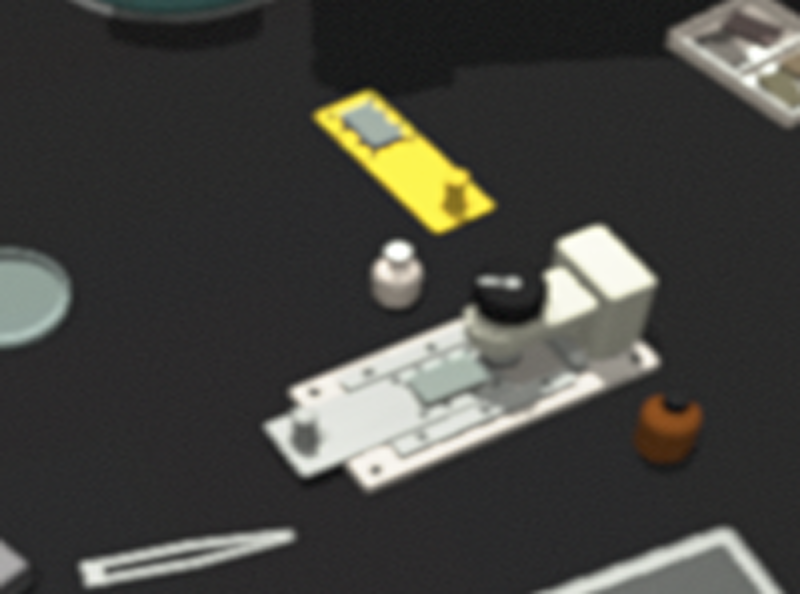

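The top view shows the steel holder in the press, with its post at (316,185) and the knob at (265,186). Look-alikes are the yellow holders at (258,268) and (440,264), and the empty steel spare at (155,190). The scene crop shows the holder in the channel carrying glass, its post at the left (mouth) end, so this is the one. Its mouth faces world -y.

Emit:
jog_arm --pt "-0.04 0 -0.041 0 0 0 1" --pt "-0.04 0 -0.041 0 0 0 1" --pt "-0.04 0 -0.041 0 0 0 1" --pt "-0.04 0 -0.041 0 0 0 1" --pt "-0.04 0 -0.041 0 0 0 1" --pt "-0.04 0 -0.041 0 0 0 1" --pt "-0.04 0 -0.041 0 0 0 1" --pt "-0.04 0 -0.041 0 0 0 1" --pt "-0.04 0 -0.041 0 0 0 1" --pt "-0.04 0 -0.041 0 0 0 1"

```text
time: 2.15
tool_pos: [0.4897, 0.0944, 0.2469]
tcp_rot: [-1.362, -0.942, 0.926]
wrist_force: [0.8, 1.1, 0.6]
width: 1.0
```

Emit:
jog_arm --pt "-0.038 0 -0.038 0 0 0 0.6" --pt "-0.038 0 -0.038 0 0 0 0.6" --pt "-0.038 0 -0.038 0 0 0 0.6" --pt "-0.038 0 -0.038 0 0 0 0.6" --pt "0 0 0 0 0.18 0 0.6" --pt "0 0 0 0 0.18 0 0.6" --pt "0 0 0 0 0.18 0 0.6" --pt "0 0 0 0 0.18 0 0.6" --pt "0 0 0 0 0.18 0 0.6" --pt "0 0 0 0 0.18 0 0.6"

```text
time: 3.4
tool_pos: [0.5807, -0.1156, 0.2485]
tcp_rot: [-1.567, -0.074, 0.052]
wrist_force: [0.2, 0.1, 0.4]
width: 0.596
```

```bash
cat > b.py <<'E'
from h import *
import sys
s,M=st()
p=read_camera("wrist"); cv2.imwrite(f"pics/{sys.argv[1]}.png",p["img"])
print(np.array(p["world_from_camera"]))
for n in ("press","holder","holder_post","holder_nose","stop_face","knob_grip","knob_mark","plunger"):
    for r in spotter.spot_point(p,n)[:2]:
        print(n,round(r["p"],2),np.round(r["location"],1),at_depth(p,r["location"]))
for n in ("press","holder"):
  for r in spotter.masks_of(p,n)[:2]:
    m=r["mask"]&(p["range_z"]>0); v,u=np.nonzero(m)
    T=np.array(p["world_from_camera"]); z=p["range_z"][m]
    P=np.c_[(u-p["cx"])/p["fx"]*z,(v-p["cy"])/p["fy"]*z,z]@T[:3,:3].T+T[:3,3]
    print(n,r["p"],r["location"],len(P),"zmax",np.percentile(P[:,2],[2,50,98]))
    for lo,hi in ((.009,.016),(.017,.021),(.026,.033),(.05,.066),(.08,.1),(.122,.134),(.134,.3)):
        k=P[(P[:,2]>lo)&(P[:,2]<hi)]
        if len(k)>30:
            rc=cv2.minAreaRect((k[:,:2]*1000).astype(np.float32)); print("  z",lo,hi,len(k),"med",np.median(k,0),"rect",rc)
E
python3 b.py w1
```

```text
t 3.4 pos [ 0.5807 -0.1156  0.2485] x [0.9967 0.0801 0.0136] z [-0.0802  0.9968  0.0026] F [0.158  0.0836 0.4241] T [ 0.0055  0.0285 -0.0045] w 0.5962773751410206 q [-0.2425  0.0985  1.7918  0.0072  1.2393 -0.325 ]
[[ 0.9967  0.0727  0.0368  0.5721]
 [ 0.0803 -0.9537 -0.29   -0.0419]
 [ 0.014   0.292  -0.9563  0.3773]
 [ 0.      0.      0.      1.    ]]
press 0.85 [272.5  50.9] [ 0.5667 -0.0136  0.1296]
holder 0.69 [270.6  95.3] [ 0.5654 -0.0403  0.0294]
holder_post 0.93 [273.8 208.5] [ 0.576  -0.1398  0.0623]
knob_grip 0.87 [271.9  27.2] [ 0.5653 -0.0001  0.1303]
knob_grip 0.17 [311.3 277.8] [ 0.6271 -0.2412 -0.0001]
knob_mark 0.95 [249.   55.5] [ 0.5516 -0.0173  0.1269]
press 0.58 [269.6, 60.8] 13344 zmax [0.012  0.0219 0.1307]
  z 0.009 0.016 4436 med [ 0.5929 -0.0528  0.0139] rect ((566.5908813476562, -43.12657928466797), (100.26248931884766, 171.4438934326172), 5.1651740074157715)
  z 0.017 0.021 550 med [ 0.547  -0.0355  0.0206] rect ((566.64306640625, -43.016700744628906), (81.1640396118164, 165.1156463623047), 5.119973659515381)
  z 0.08 0.1 272 med [ 0.5662 -0.0216  0.0875] 
[... 369 characters left out ...]
0058 0.0091]
  z 0.009 0.016 31 med [0.3283 0.0209 0.0109] rect ((327.4002685546875, 21.147340774536133), (3.9412434101104736, 4.639263153076172), 83.94483947753906)
holder 0.73 [272.1, 140.6] 7111 zmax [0.0185 0.0203 0.061 ]
  z 0.017 0.021 4777 med [ 0.5708 -0.0943  0.0198] rect ((569.4533081054688, -83.36865997314453), (49.937156677246094, 152.86099243164062), 4.775722026824951)
  z 0.026 0.033 1452 med [ 0.5666 -0.0428  0.0292] rect ((570.2962646484375, -81.5225601196289), (36.203041076660156, 124.85059356689453), 7.359434604644775)
  z 0.05 0.066 247 med [ 0.5745 -0.1423  0.0613] rect ((574.5186157226562, -143.97027587890625), (15.17526912689209, 14.979889869689941), 24.198955535888672)
```

View pics/w1.png

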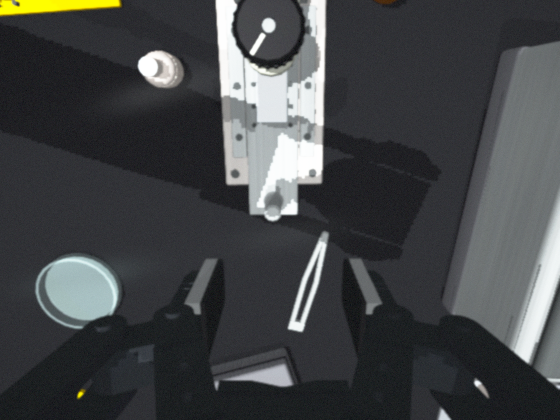

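The wrist view shows the post at (274,208), the knob at (270,25) with its mark at about (250,52), and the press channel nearly in line with the tool (yaw about 5.1°).

Emit:
jog_arm --pt "-0.008 0.02 -0.028 0 -0.008 0.0136 0.5" --pt "0 0.05 0 0 0 0 0.5" --pt "0 0.05 0 0 0 0 0.5" --pt "0 0.03 0 0 0 0 0.5" --pt "0 0.0 0 0 0 0 0.5"

```text
time: 4.58
tool_pos: [0.5776, -0.1453, 0.0967]
tcp_rot: [-1.569, -0.081, 0.074]
wrist_force: [-0.2, 0.2, -0.1]
width: 0.501
```

```bash
python3 - <<'E'
from h import *
st()
p=read_camera("wrist"); cv2.imwrite("pics/w2.png",p["img"])
for r in spotter.spot_point(p,"holder_post")[:2]: print(r["p"],r["location"],at_depth(p,r["location"]))
for r in spotter.masks_of(p,"holder_post")[:1]:
    pass
T=np.array(p["world_from_camera"]); z=p["range_z"]; v,u=np.nonzero(z>0); z=z[v,u]
P=np.c_[(u-p["cx"])/p["fx"]*z,(v-p["cy"])/p["fy"]*z,z]@T[:3,:3].T+T[:3,3]
k=P[(P[:,2]>.055)&(P[:,2]<.068)&(abs(P[:,0]-.575)<.014)&(abs(P[:,1]+.144)<.015)]
print(len(k), cv2.minEnclosingCircle((k[:,:2]*1000).astype(np.float32)) if len(k) else 0)
E
```

```text
t 4.575 pos [ 0.5776 -0.1453  0.0967] x [0.9952 0.098  0.0046] z [-0.098   0.9952  0.0005] F [-0.1656  0.2083 -0.1135] T [ 0.0155  0.0214 -0.0371] w 0.5008893658388219 q [-0.2895  0.2468  1.9175  0.0027  0.9732 -0.3892]
0.8 [280.2, 236.1] [ 0.5748 -0.137   0.0607]
797 ((574.5794677734375, -144.26380920410156), 8.207901000976562)
```

View pics/w2.png

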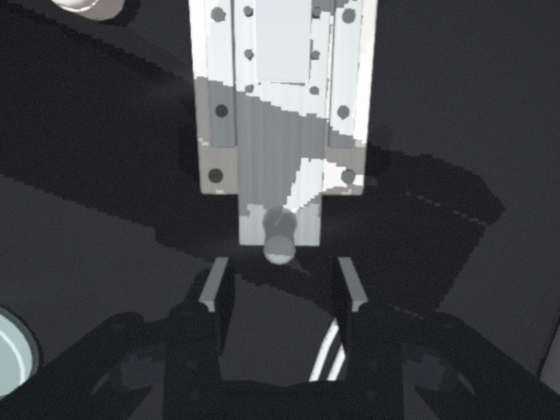

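The post shows at (280,240), midway between the fingertips at (220,262) and (345,262). I measured it at (0.5746,-0.1443), so I only need to go 3 mm sideways, then down.

Emit:
jog_arm --pt "-0.003 0.02 0.001 0 0 0.004 0.5" --pt "0 0.025 0 0 0 0 0.5" --pt "0 0.01 0 0 0 0 0.5" --pt "0 0 0 0 0 0 0.1" --pt "0 0 0 0 0 0 0.1" --pt "0 0 0 0 0 0 0.1" --pt "0 0 0 0 0 0 0.1" --force 40

```text
time: 5.6
tool_pos: [0.5801, -0.1469, 0.0495]
tcp_rot: [-1.575, -0.088, 0.068]
wrist_force: [0.6, 0.5, -3.3]
width: 0.175
```

```bash
python3 - <<'E'
from h import *
st()
p=read_camera("wrist"); cv2.imwrite("pics/w3.png",p["img"])
E
```

```text
t 5.6 pos [ 0.5801 -0.1469  0.0495] x [0.995  0.0992 0.0122] z [-0.0992  0.9951 -0.0062] F [ 0.6293  0.542  -3.304 ] T [-0.0651  0.1525  0.0101] w 0.17463429759350133 q [-0.289   0.3052  1.9452 -0.0014  0.8775 -0.3875]
```

View pics/w3.png

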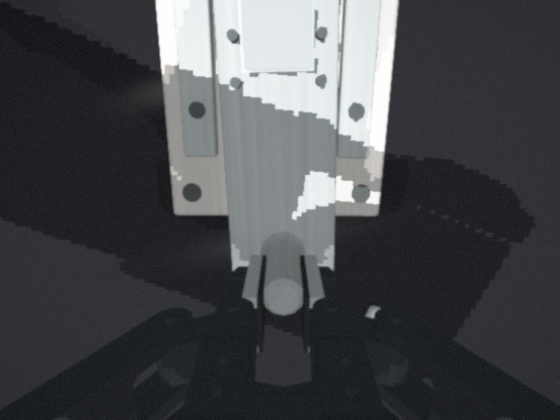

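The view shows both pads closed on the post at (283,290), with the holder straight in the channel. Now I slide it in.

Emit:
jog_arm --pt "0 0 0.004 0 0 0 0.1" --pt "0 0 0.005 0 0 0 0.1" --pt "0 0 0.005 0 0 0 0.1" --pt "0 0 0.005 0 0 0 0.1" --pt "0 0 0.005 0 0 0 0.1" --pt "0 0 0.004 0 0 0 0.1"

```text
time: 6.4
tool_pos: [0.5778, -0.1278, 0.0517]
tcp_rot: [-1.591, -0.091, 0.07]
wrist_force: [-2.4, -6.7, -1.3]
width: 0.174
```

```bash
python3 -c "
from h import *
st()"
```

```text
t 6.4 pos [ 0.5778 -0.1278  0.0517] x [0.9947 0.1023 0.0124] z [-0.102   0.9945 -0.0221] F [-2.4124 -6.7374 -1.3335] T [-1.0218  0.4785 -0.1068] w 0.1740221173840671 q [-0.2505  0.2888  1.9625 -0.0215  0.8712 -0.3391]
```

Emit:
jog_arm --pt "0 0 0.005 0.01 0.006 0.006 0.1" --pt "0 0 0.005 0.01 0.006 0.006 0.1" --pt "0 0 0.004 0 0 0 0.1" --pt "0 0 0.003 0 0 0 0.1"

```text
time: 6.9
tool_pos: [0.5758, -0.1102, 0.0509]
tcp_rot: [-1.571, -0.07, 0.071]
wrist_force: [-1.4, -1.7, -4.0]
width: 0.171
```

```bash
python3 -c "
from h import *
st()"
```

```text
t 6.9 pos [ 0.5758 -0.1102  0.0509] x [ 0.996   0.0897 -0.0005] z [-0.0897  0.996  -0.0017] F [-1.3861 -1.749  -3.9829] T [-0.4151  0.1209 -0.0402] w 0.17086269808152693 q [-0.2306  0.2908  1.9613 -0.0023  0.8895 -0.319 ]
```

Emit:
jog_arm --pt "0 0 0.0015 0 0 0 0.1" --pt "0 0 0.0015 0 0 0 0.1"

```text
time: 7.15
tool_pos: [0.5754, -0.1066, 0.0508]
tcp_rot: [-1.571, -0.071, 0.072]
wrist_force: [-1.7, -1.2, -2.5]
width: 0.174
```

Emit:
jog_arm --pt "0 0 0.0015 0 0 0 0.1" --pt "0 0 0.0015 0 0 0 0.1"

```text
time: 7.4
tool_pos: [0.5754, -0.1061, 0.0513]
tcp_rot: [-1.576, -0.072, 0.072]
wrist_force: [-1.6, -6.9, -3.5]
width: 0.172
```

Emit:
jog_arm --pt "0 0 0.0015 0 0 0 0.1" --pt "0 0 0.0015 0 0 0 0.1"

```text
time: 7.65
tool_pos: [0.5754, -0.1059, 0.0518]
tcp_rot: [-1.581, -0.073, 0.073]
wrist_force: [-1.6, -6.6, -3.3]
width: 0.17
```

Emit:
jog_arm --pt "0 0 0.003 0.004 0 0 0.1" --pt "0 0 0.003 0.004 0 0 0.1"

```text
time: 7.9
tool_pos: [0.5754, -0.1056, 0.053]
tcp_rot: [-1.582, -0.076, 0.074]
wrist_force: [-1.9, -11.3, -2.8]
width: 0.174
```

```bash
python3 - <<'E'
from h import *
st()
for c in ("scene","top"):
    p=read_camera(c); cv2.imwrite(f"pics/{c}4.png",p["img"])
    for n in ("holder_nose","stop_face"):
        for r in spotter.spot_point(p,n)[:3]: print(c,n,round(r["p"],2),np.round(r["location"],1),at_z(p,r["location"],.017))
p=read_camera("wrist"); cv2.imwrite("pics/w4.png",p["img"])
for n in ("holder_nose","stop_face","knob_grip","press"):
        for r in spotter.spot_point(p,n)[:2]: print(n,round(r["p"],2),np.round(r["location"],1))
b=cv2.imread("pics/scene4.png");cv2.imwrite("pics/c4.png",np.hstack([cv2.resize(b[170:290,240:380],(400,343),interpolation=2),cv2.resize(p["img"],(400,343))]))
E
```

```text
t 7.9 pos [ 0.5754 -0.1056  0.053 ] x [0.9955 0.0949 0.0007] z [-0.0949  0.9954 -0.0122] F [ -1.9346 -11.3297  -2.7832] T [-2.1376  0.3982 -0.0499] w 0.1740431327437651 q [-0.2175  0.2839  1.9659 -0.0147  0.8874 -0.3033]
scene holder_nose 0.84 [337.5 226.1] [0.5684 0.0379 0.017 ]
scene holder_nose 0.61 [ 89.3 239.9] [ 0.3345 -0.5655  0.017 ]
scene stop_face 0.47 [245.  287.5] [ 0.6288 -0.2511  0.017 ]
scene stop_face 0.44 [338.1 222.6] [0.5594 0.0447 0.017 ]
top holder_nose 0.71 [469.9 269.2] [ 0.3214 -0.5814  0.017 ]
top stop_face 0.39 [253.7 191.2] [0.5657 0.0414 0.017 ]
press 0.69 [278.2  20.4]
```

View pics/c4.png

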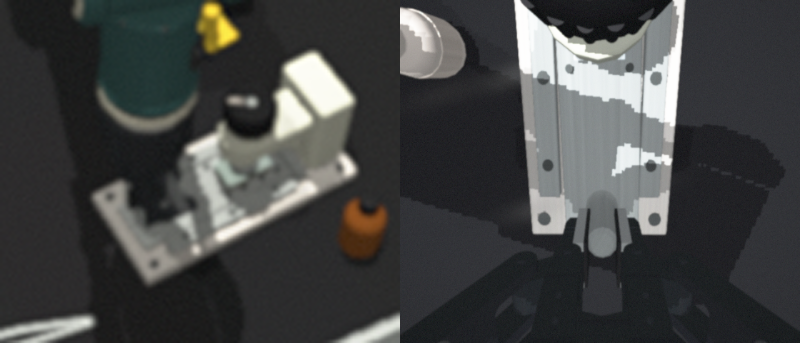

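The holder hasn't moved while the push grew to 11 N, so it is seated against the stop. The 40.5 mm of travel agrees with the geometry. I'll ease off, open and lift.

Emit:
jog_arm --pt "0 0 0 0 0 0 0.4" --pt "0 0 0 0 0 0 0.4" --pt "0 0 0 0 0 0 0.4" --pt "0 -0.05 0 0 0 0 0.7" --pt "0 -0.06 0 0 0 0 0.7" --pt "0 -0.06 0 0 0 0 0.7" --pt "0 0 0 0 0 0 0.7" --pt "0 0 0 0 0 0 0.7"

```text
time: 9.45
tool_pos: [0.5773, -0.1011, 0.2304]
tcp_rot: [-1.579, -0.081, 0.069]
wrist_force: [-0.8, 0.3, -0.0]
width: 0.701
```

```bash
cat > k.py <<'E'
from h import *
import sys
s,M=st()
def cloud(p):
    T=np.array(p["world_from_camera"]); z=p["range_z"]; v,u=np.nonzero(z>0); z=z[v,u]
    return np.c_[(u-p["cx"])/p["fx"]*z,(v-p["cy"])/p["fy"]*z,z]@T[:3,:3].T+T[:3,3],p["img"][v,u].astype(int)
for c in ("top","wrist"):
    p=read_camera(c); cv2.imwrite(f"pics/{c}_{sys.argv[1]}.png",p["img"])
    for n in ("knob_grip","knob_mark","holder_post"):
        for r in spotter.spot_point(p,n)[:1]: print(c,n,round(r["p"],2),np.round(r["location"],1),at_depth(p,r["location"]))
    P,C=cloud(p)
    near=np.hypot(P[:,0]-.563,P[:,1]-.001)<.03
    k=P[near&(P[:,2]>.12)&(P[:,2]<.136)]
    if len(k)>20: print(c,"knob",len(k),np.percentile(k[:,2],[10,50,90]),cv2.minEnclosingCircle((k[:,:2]*1000).astype(np.float32)))
    w=near&(P[:,2]>.12)&(C.min(1)>150)
    if w.sum()>3: print("white",w.sum(),P[w].mean(0))
    k=P[(abs(P[:,0]-.557)<.03)&(P[:,1]>.05)&(P[:,1]<.1)&(P[:,2]<.2)]
    if len(k)>20: print("column z",np.percentile(k[:,2],[50,90,98]))
E
python3 k.py k1
```

```text
t 9.45 pos [ 0.5773 -0.1011  0.2304] x [0.9954 0.0951 0.0072] z [-0.095   0.9954 -0.0096] F [-0.7861  0.268  -0.0259] T [-0.0639  0.0019  0.0223] w 0.7013956561135842 q [-0.2119  0.1009  1.823  -0.0075  1.2079 -0.3045]
top knob_grip 0.68 [400.6 188.9] [ 0.5591 -0.3919  0.031 ]
top knob_mark 0.6 [270.2 190.5] [ 0.5458 -0.0148  0.1286]
top holder_post 0.89 [424.6 257.8] [ 0.356  -0.4454  0.0477]
top knob 96 [0.1248 0.1288 0.132 ] ((561.9859619140625, -4.67657470703125), 22.96491050720215)
white 5 [ 0.5563 -0.0101  0.1309]
column z [0.1073 0.1109 0.1127]
wrist knob_grip 0.82 [277.3  45.3] [0.5634 0.0001 0.1304]
wrist knob_mark 0.93 [259.4  73.7] [ 0.5541 -0.0163  0.1292]
wrist holder_post 0.83 [279.  183.1] [ 0.5731 -0.0987  0.0619]
wrist knob 5403 [0.1267 0.1293 0.1304] ((562.6824951171875, 1.1513804197311401), 24.18277359008789)
white 434 [ 0.5578 -0.0017  0.1291]
```

Emit:
jog_arm --pt "-0.0013 0 0.05 0 0 0 0.7" --pt "-0.0013 0 0.05 0 0 0 0.7" --pt "0 0 0 0 -0.185 0 0.7" --pt "0 0 0 0 -0.185 0 0.7" --pt "0 0 0 0 -0.185 0 0.7" --pt "0 0 0 0 -0.185 0 0.7" --pt "0 0 0 0 -0.185 0 0.7" --pt "0 0 0 0 -0.185 0 0.7" --pt "0 0 0 0 -0.185 0 0.7" --pt "0 0 0 0 -0.185 0 0.7"

```text
time: 11.1
tool_pos: [0.5624, 0.0008, 0.2221]
tcp_rot: [-1.202, -1.218, 1.232]
wrist_force: [0.3, -0.5, -0.0]
width: 0.703
```

Emit:
jog_arm --pt "0 0 0 0 -0.185 0 0.7" --pt "0 0 0 0 -0.185 0 0.7" --pt "0 0 0 0 -0.185 0 0.7" --pt "0 0 0 0 -0.185 0 0.7" --pt "0 0 0 0 0 0 0.7"

```text
time: 11.72
tool_pos: [0.5612, 0.0006, 0.2191]
tcp_rot: [-0.736, -1.738, 1.758]
wrist_force: [0.2, 0.5, 0.3]
width: 0.702
```

```bash
cat >> h.py <<'E'
def go(target,ang=None):
    s,M=st(); d=np.array(target)-np.array(s["tool_pos"])
    a=np.arctan2(M[1,0],M[0,0]) if ang is None else ang
    X=np.array([np.cos(a),np.sin(a),0]);Y=np.array([0,0,-1.]);W=np.c_[X,Y,np.cross(X,Y)]
    print("angle",np.degrees(a),"shift",M.T@d,"turn",R.from_matrix(M.T@W).as_rotvec())
E
python3 -c "
from h import *
go([.565,0,.20])"
```

```text
t 11.725 pos [0.5612 0.0006 0.2191] x [-0.6956  0.7184  0.0003] z [-0.7184 -0.6956  0.0114] F [0.1915 0.484  0.297 ] T [ 0.0193 -0.0021 -0.0353] w 0.7021898787215902 q [-0.0385  0.0732  1.8744 -0.0086  1.2021 -2.3754]
angle 134.07658001803497 shift [-0.0031  0.0191 -0.0025] turn [-0.0114  0.      0.0003]
```

Emit:
jog_arm --pt "-0.002 0.035 -0.002 -0.01 0 0 0.7" --pt "0 0.04 0 0 0 0 0.7" --pt "0 0.01 0 0 0 0 0.7"

```text
time: 12.1
tool_pos: [0.5653, 0.0002, 0.1336]
tcp_rot: [-0.752, -1.743, 1.743]
wrist_force: [-0.0, 0.9, 0.5]
width: 0.703
```

```bash
python3 -c "
from h import *
go([.564,0,.115])"
```

```text
t 12.1 pos [0.5653 0.0002 0.1336] x [-0.6878  0.7259 -0.0022] z [-0.7259 -0.6878 -0.0014] F [-0.0208  0.8795  0.4803] T [ 0.0189 -0.0129 -0.0083] w 0.703233561509141 q [-0.0434  0.1527  1.9544 -0.0007  1.0319 -2.3724]
angle 133.4579805026325 shift [0.0008 0.0186 0.0011] turn [ 0.0014  0.     -0.0022]
```

Now down the last bit and close on the knob.

Emit:
jog_arm --pt "0.001 0.012 0.001 0 0 0 0.7" --pt "0 0.005 0 0 0 0 0.7" --pt "0 0 0 0 0 0 0.45" --pt "0 0 0 0 0 0 0.45" --pt "0 0 0 0 0 0 0.45" --pt "0 0 0 0 0 0 0.45" --force 60

```text
time: 12.85
tool_pos: [0.5638, 0.0012, 0.118]
tcp_rot: [-0.754, -1.742, 1.739]
wrist_force: [-0.4, 1.3, -3.3]
width: 0.538
```

```bash
python3 -c "
from h import *
go([.564,0,.115])
p=read_camera('wrist');cv2.imwrite('pics/w5.png',p['img'])
print(spotter.spot_point(p,'knob_mark')[:1],spotter.spot_point(p,'knob_grip')[:1])"
```

```text
t 12.85 pos [0.5638 0.0012 0.118 ] x [-0.6853  0.7283 -0.0007] z [-0.7283 -0.6853 -0.0021] F [-0.3949  1.2696 -3.267 ] T [-0.0779 -0.0254  0.053 ] w 0.5377139571393752 q [-0.0427  0.1678  1.9691  0.0012  1.0027 -2.3691]
angle 133.25711765411896 shift [-0.001   0.003   0.0007] turn [ 0.0021  0.     -0.0007]
[{'location': [267.9, 260.2], 'p': 0.69}] [{'location': [282.6, 291.0], 'p': 0.92}]
```

Emit:
jog_arm --pt "0 0 0 0 0.1 0 0.45" --pt "0 0 0 0 0.15 0 0.45" --pt "0 0 0 0 0.15 0 0.45"

```text
time: 13.38
tool_pos: [0.5637, 0.0012, 0.1178]
tcp_rot: [-1.027, -1.459, 1.456]
wrist_force: [-0.6, 0.6, -4.9]
width: 0.539
```

```bash
cat > t.py <<'E'
from h import *
import json,os
s,M=st(); a=np.degrees(np.arctan2(M[1,0],M[0,0]))
print("ANGLE",round(a,2),"Tz",round(s["torque"][2],4),"jt6",round(s["joint_torque"][5],4),"vel6",round(s["joint_vel"][5],3))
E
python3 t.py
```

```text
t 13.375 pos [0.5637 0.0012 0.1178] x [-0.3366  0.9417  0.0003] z [-0.9416 -0.3366 -0.0015] F [-0.5872  0.5767 -4.8582] T [-0.1494 -0.0159  0.0764] w 0.5394408857388931 q [-0.0426  0.1682  1.9692  0.001   1.0029 -1.9573]
ANGLE 109.67 Tz 0.0764 jt6 -1.2053 vel6 1.225
```

Emit:
jog_arm --pt "0 0 0 0 0.16 0 0.45" --pt "0 0 0 0 0.16 0 0.45" --pt "0 0 0 0 0.16 0 0.45" --pt "0 0 0 0 0.16 0 0.45" --pt "0 0 0 0 0.16 0 0.45" --pt "0 0 0 0 0.16 0 0.45"

```text
time: 14.12
tool_pos: [0.5632, 0.0014, 0.1172]
tcp_rot: [-1.447, -0.72, 0.72]
wrist_force: [0.3, -0.1, -4.6]
width: 0.533
```

```bash
python3 t.py
```

```text
t 14.125 pos [0.5632 0.0014 0.1172] x [0.6037 0.7972 0.0005] z [-0.7972  0.6037  0.0008] F [ 0.2859 -0.15   -4.5617] T [-0.0853  0.0578  0.099 ] w 0.5326745264258586 q [-0.0422  0.1692  1.9694  0.0011  1.0035 -0.9654]
ANGLE 52.86 Tz 0.099 jt6 -1.2876 vel6 1.311
```

Emit:
jog_arm --pt "0 0 0 0 0.12 0 0.45" --pt "0 0 0 0 0.12 0 0.45" --pt "0 0 0 0 0.12 0 0.45" --pt "0 0 0 0 0.12 0 0.45"

```text
time: 14.62
tool_pos: [0.5633, 0.0017, 0.1169]
tcp_rot: [-1.543, -0.334, 0.335]
wrist_force: [-0.1, 0.4, -4.7]
width: 0.541
```

```bash
python3 t.py
```

```text
t 14.625 pos [0.5633 0.0017 0.1169] x [ 0.9104  0.4137 -0.0005] z [-0.4137  0.9104  0.0016] F [-0.088   0.3841 -4.6854] T [-0.0005  0.1423  0.0923] w 0.5414649924523331 q [-0.0419  0.17    1.969   0.0015  1.0038 -0.4692]
ANGLE 24.44 Tz 0.0923 jt6 -0.9453 vel6 0.982
```

Emit:
jog_arm --pt "0 0 0 0 0.1 0 0.45" --pt "0 0 0 0 0.1 0 0.45"

```text
time: 14.88
tool_pos: [0.5633, 0.0018, 0.1167]
tcp_rot: [-1.562, -0.171, 0.174]
wrist_force: [0.3, 0.4, -4.4]
width: 0.54
```

```bash
python3 t.py|tail -1
```

```text
ANGLE 12.59 Tz 0.1369 jt6 -0.7737 vel6 0.819
```

Emit:
jog_arm --pt "0 0 0 0 0.1 0 0.45" --pt "0 0 0 0 0.1 0 0.45"

```text
time: 15.12
tool_pos: [0.5633, 0.0019, 0.1166]
tcp_rot: [-1.569, -0.009, 0.012]
wrist_force: [-0.1, 1.2, -5.2]
width: 0.545
```

```bash
python3 t.py|tail -1
```

```text
ANGLE 0.74 Tz 0.077 jt6 -0.7742 vel6 0.818
```

Emit:
jog_arm --pt "0 0 0 0 0.1 0 0.45" --pt "0 0 0 0 0.1 0 0.45"

```text
time: 15.38
tool_pos: [0.5634, 0.002, 0.1165]
tcp_rot: [-1.564, 0.154, -0.15]
wrist_force: [1.0, 1.3, -4.5]
width: 0.539
```

```bash
python3 t.py|tail -1
```

```text
ANGLE -11.11 Tz 0.1509 jt6 -0.7743 vel6 0.818
```

Emit:
jog_arm --pt "0 0 0 0 0.1 0 0.45" --pt "0 0 0 0 0.1 0 0.45"

```text
time: 15.62
tool_pos: [0.5635, 0.002, 0.1163]
tcp_rot: [-1.546, 0.316, -0.312]
wrist_force: [0.7, 0.6, -3.6]
width: 0.541
```

```bash
python3 t.py
```

```text
t 15.625 pos [0.5635 0.002  0.1163] x [ 0.9208 -0.39   -0.0031] z [0.3901 0.9208 0.0012] F [ 0.6858  0.5553 -3.6376] T [0.0929 0.1324 0.0834] w 0.5410007142092961 q [-0.0419  0.1718  1.968   0.0026  1.0043  0.3574]
ANGLE -22.96 Tz 0.0834 jt6 -0.7742 vel6 0.82
```

```bash
sed -i 's/"jt6".*/"jt",np.array(s["joint_torque"]),"v6",round(s["joint_vel"][5],5))/' t.py
```

Emit:
jog_arm --pt "0 0 0 0 0.1 0 0.45" --pt "0 0 0 0 0.1 0 0.45"

```text
time: 15.88
tool_pos: [0.5636, 0.0021, 0.1162]
tcp_rot: [-1.516, 0.478, -0.473]
wrist_force: [0.2, 0.6, -4.5]
width: 0.543
```

```bash
python3 t.py|tail -1
```

```text
ANGLE -34.81 Tz 0.058 jt [ -0.2187 -44.4781 -34.2921  -0.0675  -0.0499  -0.7743] v6 0.819
```

Emit:
jog_arm --pt "0 0 0 0 0.1 0 0.45" --pt "0 0 0 0 0.1 0 0.45"

```text
time: 16.12
tool_pos: [0.5637, 0.0021, 0.1161]
tcp_rot: [-1.474, 0.639, -0.633]
wrist_force: [-0.1, 0.2, -2.6]
width: 0.541
```

```bash
python3 t.py|tail -1
```

```text
ANGLE -46.66 Tz 0.0849 jt [ -0.1737 -44.4783 -34.2977  -0.0677  -0.0421  -0.7739] v6 0.81745
```

Emit:
jog_arm --pt "0 0 0 0 0.1 0 0.45" --pt "0 0 0 0 0.1 0 0.45"

```text
time: 16.38
tool_pos: [0.5638, 0.0021, 0.1159]
tcp_rot: [-1.419, 0.799, -0.792]
wrist_force: [-0.1, 0.9, -4.4]
width: 0.542
```

```bash
python3 t.py|tail -1
```

```text
ANGLE -58.53 Tz 0.0951 jt [ -0.1368 -44.4729 -34.3063  -0.0665  -0.0351  -0.7741] v6 0.81929
```

Emit:
jog_arm --pt "0 0 0 0 0.1 0 0.45" --pt "0 0 0 0 0.1 0 0.45"

```text
time: 16.62
tool_pos: [0.5639, 0.0021, 0.1158]
tcp_rot: [-1.351, 0.957, -0.949]
wrist_force: [-0.3, 0.2, -5.0]
width: 0.542
```

```bash
python3 t.py
```

```text
t 16.625 pos [0.5639 0.0021 0.1158] x [ 0.3357 -0.942  -0.0045] z [ 0.942   0.3357 -0.0017] F [-0.2986  0.2438 -4.98  ] T [0.1072 0.0405 0.0629] w 0.5416347307444996 q [-0.0426  0.1735  1.9671  0.0041  1.0042  1.1837]
ANGLE -70.39 Tz 0.0629 jt [ -0.1048 -44.4627 -34.3178  -0.0644  -0.0286  -0.7739] v6 0.8182
```

No torque rise after 203.7°. The remaining wrist range may not be enough, so I'll regrasp now, before contact.

Emit:
jog_arm --pt "0 0 0 0 0 0 0.7" --pt "0 0 0 0 0 0 0.7" --pt "0 0 0 0 0 0 0.7" --pt "0 -0.025 0 0 0 0 0.7" --pt "0 -0.02 0 0 0 0 0.7" --pt "0 0 0 0 -0.185 0 0.7" --pt "0 0 0 0 -0.185 0 0.7" --pt "0 0 0 0 -0.185 0 0.7" --pt "0 0 0 0 -0.185 0 0.7" --pt "0 0 0 0 -0.185 0 0.7"

```text
time: 17.88
tool_pos: [0.5687, 0.0015, 0.1683]
tcp_rot: [-1.555, 0.215, -0.227]
wrist_force: [-0.3, -0.2, 1.0]
width: 0.702
```

Emit:
jog_arm --pt "0 0 0 0 -0.185 0 0.7" --pt "0 0 0 0 -0.185 0 0.7" --pt "0 0 0 0 -0.185 0 0.7" --pt "0 0 0 0 -0.185 0 0.7" --pt "0 0 0 0 -0.185 0 0.7" --pt "0 0 0 0 -0.185 0 0.7" --pt "0 0 0 0 -0.185 0 0.7" --pt "0 0 0 0 -0.185 0 0.7" --pt "0 0 0 0 -0.185 0 0.7" --pt "0 0 0 0 -0.185 0 0.7"

```text
time: 19.12
tool_pos: [0.5722, 0.0013, 0.1733]
tcp_rot: [-1.21, -1.24, 1.215]
wrist_force: [-0.7, 0.1, -0.5]
width: 0.701
```

```bash
python3 -c "
from h import *
go([.5635,0.0015,.115])
p=read_camera('wrist');cv2.imwrite('pics/w6.png',p['img'])
for n in ('knob_mark','knob_grip'):
  r=spotter.spot_point(p,n)[:1]; print(n,r, at_depth(p,r[0]['location']) if r else 0)"
```

```text
t 19.125 pos [0.5722 0.0013 0.1733] x [-0.0223  0.9997  0.0023] z [-0.9996 -0.0223 -0.0179] F [-0.6834  0.1004 -0.4597] T [ 0.0083  0.0073 -0.0369] w 0.7006273587509668 q [-0.0433  0.1161  1.9162  0.0039  1.0916 -1.6381]
angle 91.27942509593028 shift [0.0002 0.0582 0.0097] turn [ 0.0179 -0.      0.0023]
knob_mark [{'location': [305.5, 256.3], 'p': 0.62}] [0.5781 0.0129 0.128 ]
knob_grip [{'location': [284.7, 220.3], 'p': 0.63}] [0.558  0.0014 0.1275]
```

Emit:
jog_arm --pt "0 0.0 0.009 0.018 0 0.002 0.7" --pt "0 0.02 0 0 0 0 0.7" --pt "0 0.02 0 0 0 0 0.7" --pt "0 0 0 0 0 0 0.7"

```text
time: 19.77
tool_pos: [0.5615, 0.0013, 0.1299]
tcp_rot: [-1.204, -1.212, 1.215]
wrist_force: [-0.3, 1.0, 0.1]
width: 0.701
```

```bash
python3 -c "
from h import *
go([.5635,0.0015,.114])"
```

```text
t 19.775 pos [0.5615 0.0013 0.1299] x [-0.0064  1.      0.0004] z [-1.     -0.0064  0.0027] F [-0.2829  0.9842  0.0801] T [-0.0082 -0.      0.0343] w 0.7011198083060339 q [-0.0422  0.1532  1.9615  0.0003  1.0295 -1.6196]
angle 90.36866491528666 shift [ 0.0002  0.0159 -0.002 ] turn [-0.0027  0.      0.0004]
```

Emit:
jog_arm --pt "0 0.011 -0.002 -0.0027 0 0 0.7" --pt "0 0.002 0 0 0 0 0.7" --pt "0 0 0 0 0 0 0.45" --pt "0 0 0 0 0 0 0.45" --pt "0 0 0 0 0 0 0.45" --pt "0 0 0 0 0 0 0.45" --force 80

```text
time: 20.52
tool_pos: [0.5639, 0.0015, 0.1167]
tcp_rot: [-1.207, -1.214, 1.213]
wrist_force: [-0.2, 0.7, -0.9]
width: 0.538
```

```bash
python3 t.py
```

```text
t 20.525 pos [0.5639 0.0015 0.1167] x [-0.0056  1.      0.0005] z [-1.     -0.0056 -0.0006] F [-0.1948  0.7329 -0.8735] T [-0.0535  0.0424 -0.0369] w 0.5379113640417253 q [-0.0419  0.1703  1.969   0.0007  1.0018 -1.6186]
ANGLE 90.32 Tz -0.0369 jt [ -0.1718 -42.8348 -33.249    0.0222  -0.0774  -0.0015] v6 0.00043
```

Emit:
jog_arm --pt "0 0 0 0 0.1 0 0.45" --pt "0 0 0 0 0.1 0 0.45"

```text
time: 20.78
tool_pos: [0.5638, 0.0014, 0.1165]
tcp_rot: [-1.297, -1.061, 1.06]
wrist_force: [-0.6, 0.9, -1.0]
width: 0.537
```

```bash
python3 t.py|tail -1
```

```text
ANGLE 78.55 Tz 0.0557 jt [ -0.2649 -42.9422 -33.3286   0.0689  -0.098   -0.7784] v6 0.81228
```

Emit:
jog_arm --pt "0 0 0 0 0.1 0 0.45"

```text
time: 20.9
tool_pos: [0.5638, 0.0015, 0.1165]
tcp_rot: [-1.338, -0.984, 0.983]
wrist_force: [-0.3, 0.6, -1.3]
width: 0.532
```

```bash
python3 t.py|tail -1
```

```text
ANGLE 72.65 Tz 0.134 jt [ -0.2671 -42.9218 -33.3086   0.0639  -0.1081  -0.777 ] v6 0.82026
```

Emit:
jog_arm --pt "0 0 0 0 0.1 0 0.45"

```text
time: 21.02
tool_pos: [0.5638, 0.0014, 0.1164]
tcp_rot: [-1.375, -0.906, 0.905]
wrist_force: [0.2, 0.4, -2.2]
width: 0.537
```

```bash
python3 t.py
```

```text
t 21.025 pos [0.5638 0.0014 0.1164] x [0.395  0.9187 0.0004] z [-0.9187  0.395  -0.0005] F [ 0.2436  0.3984 -2.1804] T [-0.1103  0.0861  0.0545] w 0.5370030591962721 q [-0.0418  0.1704  1.9695  0.0003  1.0011 -1.2067]
ANGLE 66.73 Tz 0.0545 jt [ -0.2651 -42.9262 -33.3022   0.0602  -0.1139  -0.7753] v6 0.8166
```

Emit:
jog_arm --pt "0 0 0 0 0.1 0 0.45"

```text
time: 21.15
tool_pos: [0.5637, 0.0014, 0.1164]
tcp_rot: [-1.408, -0.827, 0.826]
wrist_force: [-0.7, 0.6, -0.8]
width: 0.534
```

```bash
cat > t2.py <<'E'
from h import *
o=[]
for i in range(7):
    s=readout.read_state(); M=R.from_rotvec(s["tcp_rot"]).as_matrix(); a=np.degrees(np.arctan2(M[1,0],M[0,0]))
    o.append([s["time"],a,s["torque"][2],s["joint_torque"][5],s["joint_vel"][5],s["wrist_force"][2]])
    if i<6: read_camera("wrist")
print(np.round(o,4))
E
python3 t2.py
```

```text
[[ 2.11500e+01  6.08233e+01  1.06600e-01 -7.66500e-01  8.18100e-01
  -7.79900e-01]
 [ 2.12000e+01  6.06488e+01 -2.61000e-02  5.19000e-02 -1.63700e-01
  -1.65210e+00]
 [ 2.12500e+01  6.09849e+01 -6.49000e-02  4.62200e-01 -6.87000e-02
  -1.67330e+00]
 [ 2.13000e+01  6.10859e+01 -8.35000e-02  1.01100e-01 -1.54000e-02
  -1.41090e+00]
 [ 2.13500e+01  6.10982e+01 -1.10800e-01 -4.18000e-02  3.60000e-03
  -1.58780e+00]
 [ 2.14000e+01  6.10884e+01 -7.46000e-02 -7.60000e-02  3.80000e-03
  -2.26150e+00]
 [ 2.14500e+01  6.10692e+01 -6.45000e-02 -7.25000e-02  4.60000e-03
  -1.14780e+00]]
```

Emit:
jog_arm --pt "0 0 0 0 0.1 0 0.45" --pt "0 0 0 0 0.1 0 0.45"

```text
time: 21.7
tool_pos: [0.5637, 0.0014, 0.1163]
tcp_rot: [-1.464, -0.674, 0.674]
wrist_force: [0.0, -0.1, -1.3]
width: 0.535
```

```bash
python3 t.py|tail -1
```

```text
ANGLE 49.45 Tz 0.133 jt [ -0.3478 -42.9915 -33.3089   0.0691  -0.1206  -0.738 ] v6 0.8028
```

Emit:
jog_arm --pt "0 0 0 0 0.07 0 0.45"

```text
time: 21.82
tool_pos: [0.5636, 0.0015, 0.1163]
tcp_rot: [-1.481, -0.619, 0.619]
wrist_force: [-0.6, 0.6, -1.9]
width: 0.538
```

```bash
python3 t.py|tail -1
```

```text
ANGLE 45.37 Tz 0.0526 jt [ -0.3338 -42.9848 -33.2816   0.0767  -0.1232  -0.404 ] v6 0.56393
```

Emit:
jog_arm --pt "0 0 0 0 0.07 0 0.45"

```text
time: 21.95
tool_pos: [0.5637, 0.0015, 0.1163]
tcp_rot: [-1.496, -0.564, 0.564]
wrist_force: [-0.5, 0.2, -1.5]
width: 0.537
```

```bash
python3 t.py|tail -1
```

```text
ANGLE 41.32 Tz 0.1237 jt [ -0.3365 -43.     -33.2861   0.0773  -0.1305  -0.46  ] v6 0.56427
```

Emit:
jog_arm --pt "0 0 0 0 0.07 0 0.45"

```text
time: 22.08
tool_pos: [0.5636, 0.0015, 0.1163]
tcp_rot: [-1.51, -0.509, 0.509]
wrist_force: [1.7, 0.8, -1.6]
width: 0.534
```

```bash
python3 t.py|tail -1
```

```text
ANGLE 37.27 Tz 0.088 jt [ -0.3407 -43.0076 -33.2808   0.0766  -0.1347  -0.4502] v6 0.56174
```

Emit:
jog_arm --pt "0 0 0 0 0.07 0 0.45"

```text
time: 22.2
tool_pos: [0.5636, 0.0015, 0.1162]
tcp_rot: [-1.523, -0.454, 0.454]
wrist_force: [0.2, 0.2, -1.4]
width: 0.537
```

```bash
python3 t.py|tail -1
```

```text
ANGLE 33.21 Tz 0.1811 jt [ -0.345  -43.0142 -33.2748   0.0767  -0.1374  -0.4396] v6 0.56114
```

Emit:
jog_arm --pt "0 0 0 0 0.07 0 0.45"

```text
time: 22.32
tool_pos: [0.5636, 0.0015, 0.1162]
tcp_rot: [-1.534, -0.399, 0.399]
wrist_force: [0.1, -0.5, -2.0]
width: 0.537
```

```bash
python3 t.py|tail -1
```

```text
ANGLE 29.16 Tz 0.1908 jt [ -0.3483 -43.0206 -33.2705   0.0759  -0.1399  -0.4273] v6 0.56192
```

Emit:
jog_arm --pt "0 0 0 0 0.07 0 0.45"

```text
time: 22.45
tool_pos: [0.5636, 0.0015, 0.1162]
tcp_rot: [-1.544, -0.344, 0.344]
wrist_force: [1.1, 1.3, -1.4]
width: 0.538
```

```bash
python3 t.py
```

```text
t 22.45 pos [0.5636 0.0015 0.1162] x [ 0.9055  0.4244 -0.0002] z [-0.4244  0.9055 -0.0005] F [ 1.0943  1.3267 -1.3551] T [-0.0485  0.1224  0.1591] w 0.5381221122900569 q [-0.0413  0.1707  1.9696 -0.0006  1.0013 -0.4792]
ANGLE 25.11 Tz 0.1591 jt [ -0.3525 -43.0265 -33.2666   0.0758  -0.1413  -0.4145] v6 0.56112
```

Emit:
jog_arm --pt "0 0 0 0 0.1 0 0.45"

```text
time: 22.58
tool_pos: [0.5636, 0.0015, 0.1162]
tcp_rot: [-1.555, -0.264, 0.264]
wrist_force: [-0.6, 0.7, -2.3]
width: 0.534
```

```bash
python3 t.py|tail -1
```

```text
ANGLE 19.3 Tz 0.1308 jt [ -0.3702 -43.0574 -33.2824   0.0718  -0.1429  -0.72  ] v6 0.80739
```

Emit:
jog_arm --pt "0 0 0 0 0.1 0 0.45"

```text
time: 22.7
tool_pos: [0.5636, 0.0015, 0.1161]
tcp_rot: [-1.564, -0.185, 0.185]
wrist_force: [0.2, 0.0, -1.4]
width: 0.539
```

```bash
python3 t.py|tail -1
```

```text
ANGLE 13.48 Tz 0.2012 jt [ -0.3783 -43.0549 -33.2699   0.071   -0.1425  -0.6338] v6 0.80338
```

Emit:
jog_arm --pt "0 0 0 0 0.1 0 0.45"

```text
time: 22.82
tool_pos: [0.5636, 0.0015, 0.1161]
tcp_rot: [-1.569, -0.105, 0.105]
wrist_force: [2.0, 0.9, -1.8]
width: 0.535
```

```bash
python3 t.py
```

```text
t 22.825 pos [0.5636 0.0015 0.1161] x [ 0.9911  0.1333 -0.0003] z [-0.1333  0.9911 -0.0008] F [ 2.027   0.899  -1.7608] T [0.0601 0.2018 0.2883] w 0.5354943115442339 q [-0.041   0.1708  1.9696 -0.001   1.0014 -0.1741]
ANGLE 7.66 Tz 0.2883 jt [ -0.3868 -43.0566 -33.2651   0.0704  -0.143   -0.6132] v6 0.80645
```

Emit:
jog_arm --pt "0 0 0 0 0.1 0 0.45"

```text
time: 22.95
tool_pos: [0.5636, 0.0016, 0.1161]
tcp_rot: [-1.572, -0.025, 0.026]
wrist_force: [0.7, 0.2, -1.0]
width: 0.541
```

```bash
python3 t.py|tail -1
```

```text
ANGLE 1.85 Tz 0.2749 jt [ -0.396  -43.0605 -33.2626   0.0693  -0.1419  -0.5926] v6 0.8056
```

Emit:
jog_arm --pt "0 0 0 0 0.1 0 0.45"

```text
time: 23.08
tool_pos: [0.5635, 0.0016, 0.1161]
tcp_rot: [-1.571, 0.055, -0.054]
wrist_force: [0.5, 0.2, -0.7]
width: 0.531
```

```bash
python3 t.py|tail -1
```

```text
ANGLE -3.97 Tz 0.3162 jt [ -0.4047 -43.063  -33.2603   0.0682  -0.1403  -0.5728] v6 0.80736
```

Emit:
jog_arm --pt "0 0 0 0 0.1 0 0.45"

```text
time: 23.2
tool_pos: [0.5635, 0.0016, 0.116]
tcp_rot: [-1.568, 0.134, -0.134]
wrist_force: [0.0, 0.3, -0.1]
width: 0.533
```

```bash
python3 t.py
```

```text
t 23.2 pos [0.5635 0.0016 0.116 ] x [ 0.9855 -0.1699 -0.0003] z [ 0.1699  0.9855 -0.0012] F [ 0.0169  0.2903 -0.0833] T [0.0811 0.1837 0.3244] w 0.533156314389787 q [-0.0407  0.171   1.9696 -0.0014  1.0015  0.1308]
ANGLE -9.78 Tz 0.3244 jt [ -0.4125 -43.066  -33.2588   0.0677  -0.1381  -0.5533] v6 0.80519
```

Emit:
jog_arm --pt "0 0 0 0 0.1 0 0.45" --pt "0 0 0 0 0.09 0 0.45" --pt "0 0 0 0 0.045 0 0.45" --pt "0 0 0 0 0 0 0.45" --pt "0 0 0 0 0 0 0.45"

```text
time: 23.82
tool_pos: [0.5635, 0.0017, 0.116]
tcp_rot: [-1.549, 0.318, -0.318]
wrist_force: [0.6, -0.1, -1.4]
width: 0.541
```

```bash
python3 t.py
```

```text
t 23.825 pos [0.5635 0.0017 0.116 ] x [ 0.919  -0.3943 -0.0001] z [ 0.3943  0.919  -0.0016] F [ 0.5736 -0.103  -1.4143] T [0.0805 0.1314 0.0656] w 0.5405428053689574 q [-0.0404  0.1712  1.9695 -0.0018  1.0016  0.3659]
ANGLE -23.22 Tz 0.0656 jt [ -0.0419 -43.0023 -33.232   -0.0055  -0.1454   0.104 ] v6 -0.00651
```

Knob at about 89° past the estimated contact. I'll let go, lift, back off a little and check.

Emit:
jog_arm --pt "0 0 0 0 0 0 0.7" --pt "0 0 0 0 0 0 0.7" --pt "0 0 0 0 0 0 0.7" --pt "0 -0.03 0 0 0 0 0.7" --pt "0 -0.05 0 0 0 0 0.7" --pt "0 -0.05 0 0 0 0 0.7" --pt "0 0 -0.05 0 0 0 0.7" --pt "0 0 -0.05 0 0 0 0.7" --pt "0 0 0 0 0 0 0.7"

```text
time: 24.95
tool_pos: [0.5258, -0.0922, 0.2538]
tcp_rot: [-1.55, 0.31, -0.321]
wrist_force: [-0.1, 0.2, -1.0]
width: 0.701
```

```bash
python3 k.py k2; python3 - <<'E'
import cv2
cv2.imwrite("pics/f.png",cv2.resize(cv2.imread("pics/wrist_k2.png")[0:300],None,fx=1.4,fy=1.4))
E
```

```text
t 24.95 pos [ 0.5258 -0.0922  0.2538] x [ 0.9204 -0.391   0.0074] z [ 0.391   0.9204 -0.0006] F [-0.103   0.1883 -1.0421] T [ 0.0124 -0.0104 -0.0001] w 0.7006893677021442 q [-0.2191 -0.0141  1.8989 -0.0021  1.2496  0.1833]
top knob_grip 0.44 [263.  183.6] [ 0.4662 -0.0328  0.6189]
top knob_mark 0.55 [269.4 187.5] [ 0.5545 -0.0126  0.1269]
top holder_post 0.74 [267.1 193.9] [ 0.5405 -0.0046  0.1065]
top knob 80 [0.1216 0.1256 0.1294] ((559.818359375, -8.52385139465332), 21.41109848022461)
white 4 [ 0.5666 -0.0132  0.1292]
column z [0.107  0.1111 0.1133]
wrist knob_grip 0.56 [280.3  62.7] [ 0.5623 -0.0003  0.1274]
wrist knob_mark 0.84 [300.   87.8] [ 0.5686 -0.02    0.1239]
wrist holder_post 0.82 [103.4  88.3] [0.4089 0.0487 0.04  ]
wrist knob 4139 [0.1237 0.1262 0.1273] ((562.7584838867188, 1.2355527877807617), 24.13751220703125)
white 300 [ 0.5629 -0.0013  0.1263]
column z [0.0881 0.1055 0.1074]
```

View pics/f.png

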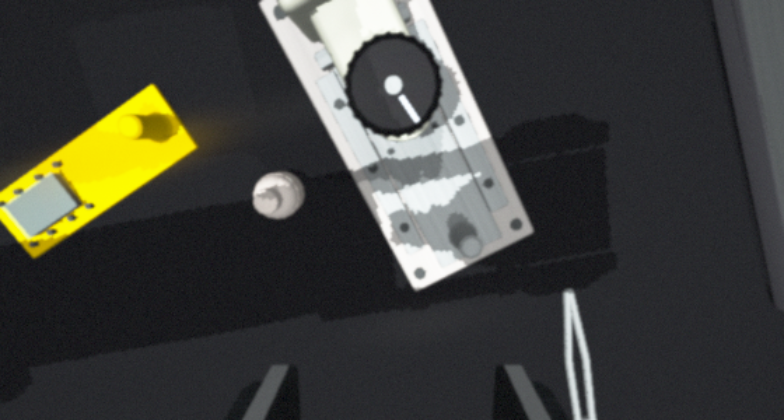

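The final view shows the knob mark at (410,110), i.e. -75° against the -73° predicted, so the grip didn't slip. The post is at (468,238) in the channel and the neighbouring things are in place. One numeric check that the holder is home, then I hand in.

```bash
python3 - <<'E'
from h import *
p=read_camera("wrist")
T=np.array(p["world_from_camera"]); z=p["range_z"]; v,u=np.nonzero(z>0); z=z[v,u]
P=np.c_[(u-p["cx"])/p["fx"]*z,(v-p["cy"])/p["fy"]*z,z]@T[:3,:3].T+T[:3,3]
k=P[(P[:,2]>.054)&(P[:,2]<.068)&(np.hypot(P[:,0]-.573,P[:,1]+.103)<.02)]
c,r=cv2.minEnclosingCircle((k[:,:2]*1000).astype(np.float32)); print(len(k),c,r,"dist to axis",np.hypot(c[0]-562.7,c[1]-1.2))
if abs(np.hypot(c[0]-562.7,c[1]-1.2)-105)<3: print(bot.finish_job())
E
```

```text
253 (573.5090942382812, -103.52708435058594) 7.971438884735107 dist to axis 105.28342089249753
the job is handed in; nothing more can be done
None
```

The holder is fully in against the back stop, the knob is tightened about a quarter turn past contact, and the job is handed in at about 25 s of the 72 s allowed.

- **Holder:** I slid it in slowly, about 40 mm, until the push rose to 11 N with no further movement. Before handing in, the post measured 105.3 mm from the screw axis, against 105 mm when home.
- **Knob:** I turned it clockwise about 317° in total, regrasping once before contact. The mark ended at -75° against -73° predicted, so the grip did not slip. The knob dropped about 3.1 mm by depth camera against 3.5 mm expected, within camera accuracy.
- **Quarter turn:** I stopped about 89° past my contact estimate. Contact was inferred from where the knob torque began to rise. The wrist torque was noisy, and the different readings put contact anywhere within about 10°, so the true figure could be off by several degrees.
- **Release:** The gripper is open and clear, and the neighbouring things visible in the last view looked undisturbed. I did not re-measure every item on the bench.

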